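# Stroke along the roller bolts of a lock strip

## Robot

A 7-joint arm with a two-finger parallel gripper is mounted at the origin on a cart in front of the work surface, level with it; the furniture and walls round the work are solid. World frame = base frame: x ahead of the robot, y to its left, z up, the work surface at z = 0. Lengths are in m, angles in rad, forces in N, time in s.
With the tool pointing down it reaches from about 0.4 to 0.85 m from the base axis. Payload 10.4 kg.
Tool frame: the origin (TCP) lies between the finger pads; the fingertips stand 22 mm ahead of it and the grasp point (between the pads) lies 3 mm ahead of it; z points along the fingers, y is the line along which they close (so a half turn about z gives the same grasp; the last joint's range is limited). The gripper opens to 87 mm and grips with 3 to 60 N. Pads are 19 mm wide; open, the fingers measure 117 mm over their backs; the gripper's body (75 mm by 190 mm) begins 51 mm behind the grasp point.
Start: joints at [1.148, 0.332, -0.065, 1.46, 0.022, 1.35, -0.088], TCP at [0.243, -0.576, 0.207] pointing down, gripper open.
Joint ranges: [-2.6, 2.6], [-0.5, 2.12], [-1.47, 1.34], [0.16, 2.42], [-1.27, 4.41], [0.06, 2.06], [-2.6, 2.6]. Speed limits (rad/s): [2.22, 2.22, 2.79, 2.79, 3.14, 3.14, 3.14].

## Interface

Orientations are given as [roll, pitch, yaw] about the fixed x, y, z axes, in that order (R = Rz(yaw) Ry(pitch) Rx(roll)).
In Python, from cell import manip gives the robot as it stands. The module is installed in compiled form; this text tells all that it offers.
- The arm moves only by the tool drive_tool, never from a script. Its argument "rows" is text: rows parted by semicolons, each of 4 numbers parted by spaces: the shift along the tool's x, y, z in m, then the turn about the tool's z in degrees. In form: x y z spin; .... A call has 1 to 20 rows; each row is the pose to reach, as a shift and turn from the pose commanded when the call began, along the tool's axes at that moment; what a row does not reach only later rows make up. A row lasts 1/10 s, in which the tool goes at most 50 mm and 8.59 degrees, less where a joint would pass 70% of its speed; a pose out of reach is approached as far as the arm can. A call with a gripper value outside its range is refused whole. "fingers" is the opening in per cent of the stroke, from 0 (shut) to 100 (fully open), set as the call begins (left out, the last holds). The fingers move at their own pace and stop on an object; "squeeze" is the grip in N (left out, the last holds). Time passes only in rows, so rows that repeat a pose let the fingers close. It gives the time, the measured TCP pose, the force, the opening and the grip force at its end, in the units of the state.
- manip.state(): the state, without advancing time (a new reading comes with each control period).
- manip.snapshot(name): name is "scene" or "side" or "wrist"; returns a dict with "img" (384x512x3 uint8, red, green, blue), "fx", "fy", "cx", "cy" (pixels), "R" (3x3) and "t" (3): a world point X has camera coordinates R X + t; the wrist camera has in their place "mount" (4x4, takes a point from camera to tool coordinates, whose origin is the TCP and whose axes are the flange's). Camera axes: x right, y down, z forward; pixel columns grow to the right and rows downward; lengths in m; the calibration is good to about 2 mm. The wrist camera is an equidistant fisheye: a pixel r from the principal point sees the ray r / f radians off the axis. A picture is of the moment at which its call begins: read the wrist's pose just before it. There is no depth.
- manip.job_done(): hands the job in; it is judged then, once.
The state is a dict: "time": time; "q": joint angles; "dq": joint speeds; "joint_efforts": joint torques, N m; "tcp_pos": TCP position; "tcp_rot": TCP orientation; "force": force on the tool from outside, world axes, zero at the start; "torque": the same for the moment, N m; "opening": opening from 0.0 (shut) to 1.0 (fully open); "finger_force": force on a finger pad.
Only numpy, scipy, OpenCV 4.12 (cv2) and the standard library are available. Lean on these libraries where they do the work, as an engineer would, in place of code of your own. Each camera call takes 0.05 s, during which the arm holds its last target. There are 200 camera calls.

## Task

Test the row of four spring rollers on the lock strip standing on the bench: with shut fingertips, stroke lightly along the face plate from the end with the slanted brass latch to the plain end, so that each roller in turn is pushed well in, is rolled round by the passing fingers and springs out again. Stroke in that direction only, without shifting or lifting the lock strip, and leave the things lying around it alone.

Things in the scene. Friction and masses are not known exactly. Their poses are not given: they have to be found in the camera images.
- lock_strip: Loose heavy (2.4 kg) dark steel lock strip, bright face plate on top (30 mm wide, 40 mm above the bench), four ribbed rollers along its middle; foot 60 mm wide. Origin: underside, below the middle of the row. x axis: along the row from latch end to plain end; z up. Plate from x = -0.134 to +0.084; fixed slanted brass latch at x = -0.125 to -0.101, 12 mm above the plate.
- slot_1 (a point): Middle of the first roller's slot (nearest the latch), at face plate level, 40 mm above the bench; lock_strip x = -0.063. Each roller is 22 mm in diameter, 12 mm wide, axle crosswise to the row; its top stands 9 mm above the plate when out. Neighbours are 42 mm apart.
- slot_2 (a point): The same for the second roller, lock_strip x = -0.021.
- slot_3 (a point): The same for the third roller, lock_strip x = +0.021.
- slot_4 (a point): The same for the fourth roller (nearest the plain end), lock_strip x = +0.063.
- press_1 (a joint): How far roller 1 is pushed straight in, m: 0 = out, 0.008 = stop. A spring pushes it out: about 2.5 N to start, 4.5 N at the stop. Fingertips sliding along 3 to 5 mm above the plate push it in 4 to 6 mm.
- press_2 (a joint): The same for roller 2.
- press_3 (a joint): The same for roller 3.
- press_4 (a joint): The same for roller 4.
- roll_1 (a joint): How far roller 1 has turned on its axle, rad; 0 at the start, free to turn, stays where it is left. Fingers passing from the latch end to the plain end while pressing on it turn it positive.
- roll_2 (a joint): The same for roller 2.
- roll_3 (a joint): The same for roller 3.
- roll_4 (a joint): The same for roller 4.
- cylinder: Grey metal euro lock cylinder, 31x60x22 mm, loose, lying about 65 mm beside the strip's middle line (its -y side). Origin at the centre of its underside. Not to be moved.
- padlock: Steel padlock lying on its back, 61x40x19 mm, loose, about 75 mm beside the strip's middle line (its -y side). Origin at the centre of its underside. Not to be moved.
- spanner: Small combination spanner, 19x136x8 mm, loose, lying alongside the strip (its +y side), 55 mm from its middle line. Origin at the centre of its underside. Not to be moved.

How it is judged:
By the outcome, as a careful person would: the job done as asked, in the order asked, and still so for the second after the job is handed in, with the robot touching nothing.
It also fails if it takes over 50 s, if anything falls off the work surface, if the arm or the gripper's body presses on something with over 40 N, if the wrist force passes 120 N, or if a joint passes its speed limit or range.

## Working session

There is one attempt and no reset: what is moved stays moved. The work goes in short steps, Python scripts to look and compute and a tool call to move; the robot and the scene stay as the last step left them, time stands still between calls to the robot, and variables do not carry over. Pictures are saved under pics/ and viewed, at most 10 in all, crops included, and the job is handed in when it is done.

Besides the shell and the picture viewer there is one more tool, called after "Call:" as a command line: name --argument value ..., lists and objects as JSON in quotes. drive_tool: Moves the arm, as the interface text tells. Its arguments: {"type":"object","properties":{"rows":{"type":"string"},"fingers":{"type":"number"},"squeeze":{"type":"number"}},"required":["rows"]}

```bash
mkdir -p pics; python3 - <<'E'
from cell import manip
import cv2,numpy as np,pickle
s=manip.state();print(s)
d={}
for n in("scene","side","wrist"):
    d[n]=manip.snapshot(n)
    print(n,{k:(np.round(v,4).tolist()) for k,v in d[n].items() if k!="img"})
    cv2.imwrite(f"pics/{n}0.png",d[n]["img"][:,:,::-1])
pickle.dump((s,d),open("d0.pkl","wb"))
E
```

```text
{'time': 0.0, 'q': array([ 1.14842863,  0.33285795, -0.0646808 ,  1.46097175,  0.0215965 ,
        1.3498961 , -0.08851084]), 'dq': array([ 9.55066660e-04,  1.07902721e-03, -4.04762819e-04, -7.53276915e-04,
       -6.29506351e-05, -1.13294329e-03, -1.58784711e-03]), 'joint_efforts': array([ 1.12426233e-04, -6.23237801e+01,  2.46640330e-02, -3.89892733e+01,
       -6.13692217e-02,  3.95834120e-02,  1.70532467e-04]), 'tcp_pos': array([ 0.24307146, -0.57533755,  0.20624807]), 'tcp_rot': array([-3.14015649e+00,  7.10542830e-05,  3.99759619e-01]), 'force': array([-0.12862111,  0.72571807, -0.58460825]), 'torque': array([0.01549231, 0.00969907, 0.04741768]), 'finger_force': 0.0, 'opening': 0.9993487580577178}
scene {'fx': 387.5187, 'fy': 387.5187, 'cx': 263.355, 'cy': 199.0465, 'R': [[0.8275, -0.5614, 0.0042], [-0.2731, -0.4092, -0.8706], [0.4905, 0.7193, -0.492]], 't': [-0.3539, 0.2487, 0.533]}
side {'fx': 435.3538, 'fy': 435.3538, 'cx': 263.2643, 'cy': 195.8404, 'R': [[0.0159, -0.9999, 0.0003], [-0.6828, -0.0111, -0.7305], [0.7305, 0.0115, -0.6829]], 't': [0.0978, 0.4228, 0.501]}
wrist {'fx': 297.3186, 'fy': 297.3186, 'cx': 255.0982, 'cy': 190.8645, 'mount': [[0.0002, -0.9524, -0.3048, 0.0852], [1.0, 0.0004, -0.0006, 0.0009], [0.0007, -0.3048, 0.9524, -0.1779], [0.0, 0.0, 0.0, 1.0]]}
```

View pics/scene0.png

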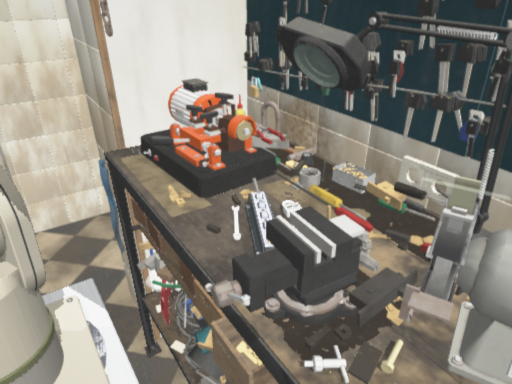

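View pics/side0.png

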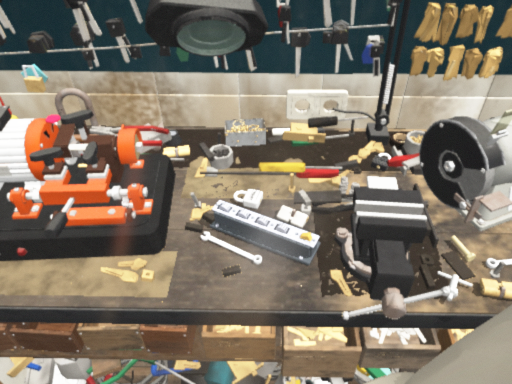

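The side view shows the strip from about (212,205), the plain end, to (318,250), the latch end with brass at about (306,237). The spanner lies on its near side at about (230,247), and the padlock (248,198) and cylinder (293,215) are on the far side. The machine and vise stand on either side. Next I'll measure the rollers in an enlarged crop.

```bash
cat > h.py <<'E'
import numpy as np
def plane(c,u,v,z):
    R,t=np.array(c["R"]),np.array(c["t"]); o=-R.T@t
    d=R.T@np.array([(u-c["cx"])/c["fx"],(v-c["cy"])/c["fy"],1]); return o+d*(z-o[2])/d[2]
def proj(c,X):
    p=np.array(c["R"])@X+np.array(c["t"]); return np.array([c["fx"]*p[0]/p[2]+c["cx"],c["fy"]*p[1]/p[2]+c["cy"]])
E
python3 - <<'E'
import pickle,cv2,numpy as np
from h import *
s,d=pickle.load(open("d0.pkl","rb"));c=d["side"];im=c["img"]
hsv=cv2.cvtColor(im,cv2.COLOR_RGB2HSV)
m=((hsv[...,2]>150)&(hsv[...,1]<60)).astype(np.uint8)
x0,y0=190,180
roi=np.zeros_like(m);roi[180:265,190:330]=m[180:265,190:330]
roi=cv2.morphologyEx(roi,cv2.MORPH_CLOSE,np.ones((7,7)))
for k in cv2.findContours(roi,0,2)[0]:
    if cv2.contourArea(k)>60:
        r=cv2.minAreaRect(k);b=cv2.boxPoints(r);print(cv2.contourArea(k),np.round(b).tolist(),[plane(c,*p,.04).round(3)[:2].tolist() for p in b])
cr=im[185:260,195:325,::-1];cv2.imwrite("pics/c1.png",cv2.resize(cr,None,fx=6,fy=6,interpolation=cv2.INTER_CUBIC))
E
```

```text
625.0 [[196.0, 244.0], [203.0, 228.0], [264.0, 256.0], [256.0, 273.0]] [[0.442, 0.229], [0.483, 0.22], [0.416, 0.104], [0.38, 0.116]]
82.5 [[189.0, 193.0], [202.0, 188.0], [207.0, 203.0], [195.0, 208.0]] [[0.582, 0.261], [0.596, 0.236], [0.551, 0.22], [0.537, 0.243]]
2770.5 [[209.0, 211.0], [226.0, 162.0], [332.0, 200.0], [315.0, 249.0]] [[0.53, 0.215], [0.685, 0.192], [0.565, -0.034], [0.435, 0.011]]
```

View pics/c1.png

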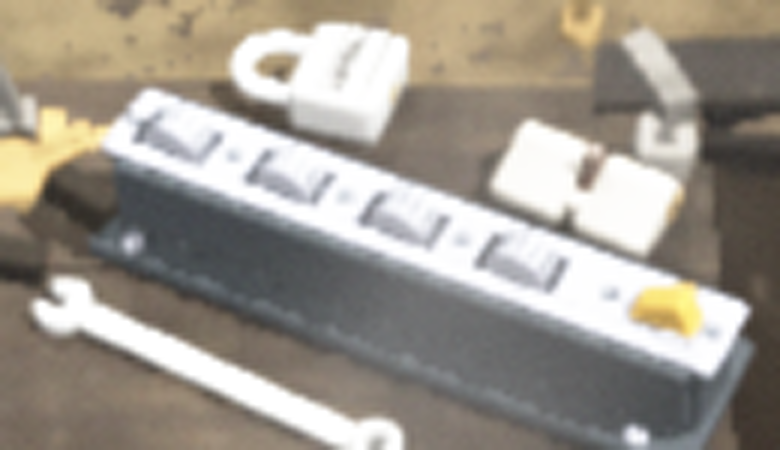

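In the crop, the plate corners are at about (147,90), (103,150), (749,303) and (700,377). The screw-dots lie on the mid-line at about (233,155), (345,195), (460,238) and (610,293). The brass latch is at about (668,308). I'll put these on the z = 0.04 plane.

```bash
python3 - <<'E'
import pickle,numpy as np
from h import *
s,d=pickle.load(open("d0.pkl","rb"));c=d["side"]
P={k:plane(c,195+(x-2.5)/6,185+(y-2.5)/6,.04)[:2] for k,(x,y) in dict(pf=(147,90),pn=(103,150),lf=(749,303),ln=(700,377),d1=(233,155),d2=(345,195),d3=(460,238),d4=(610,293)).items()}
for k in P: print(k,P[k].round(4))
a=(P["pf"]+P["pn"])/2;b=(P["lf"]+P["ln"])/2
print("len",np.linalg.norm(a-b),"w",np.linalg.norm(P["pf"]-P["pn"]),np.linalg.norm(P["lf"]-P["ln"]))
u=(a-b)/np.linalg.norm(a-b);o=(a+b)/2+.025*u;yaw=np.arctan2(u[1],u[0]);print("yaw",np.degrees(yaw),"o",o)
for k in P: q=P[k]-o;print(k,(q@u).round(4),(q@[-u[1],u[0]]).round(4))
for X in(-.134,-.063,-.021,.021,.063,.084):print(X,(o+X*u).round(4))
E
```

```text
pf [0.5621 0.1967]
pn [0.533  0.2087]
lf [ 0.4687 -0.    ]
ln [0.4384 0.0172]
d1 [0.5314 0.1655]
d2 [0.5136 0.1278]
d3 [0.495  0.0903]
d4 [0.4722 0.0433]
len 0.21568402307708956 w 0.031418137064661754 0.034891812596790986
yaw 64.15295242790647 o [0.51144022 0.12817284]
pf 0.0838 -0.0157
pn 0.0819 0.0157
lf -0.134 -0.0174
ln -0.1317 0.0174
d1 0.0423 -0.0017
d2 0.0006 -0.0021
d3 -0.0412 -0.0017
d4 -0.0935 -0.0017
-0.134 [0.453  0.0076]
-0.063 [0.484  0.0715]
-0.021 [0.5023 0.1093]
0.021 [0.5206 0.1471]
0.063 [0.5389 0.1849]
0.084 [0.5481 0.2038]
```

Plate length (216 mm against 218), screw-dot spacing (42 mm) and width all fit the given sizes. Now I'll check clearances: the vise, lamp, machine and the big grey thing.

```bash
python3 - <<'E'
import pickle,numpy as np
from h import *
s,d=pickle.load(open("d0.pkl","rb"));A,B=d["scene"],d["side"]
def ray(c,u,v):
    R,t=np.array(c["R"]),np.array(c["t"]);w=R.T@np.array([(u-c["cx"])/c["fx"],(v-c["cy"])/c["fy"],1]);return -R.T@t,w/np.linalg.norm(w)
def tri(a,b):
    o,w=ray(A,*a);p,x=ray(B,*b);k=np.linalg.lstsq(np.c_[w,-x],p-o,rcond=None)[0]
    X=(o+w*k[0]+p+x*k[1])/2;return X.round(3),np.linalg.norm(o+w*k[0]-p-x*k[1]).round(3)
for n,a,b in[("vise nearstrip -y",(320,262),(428,214)),("vise far +y",(300,207),(357,195)),("lamp lens",(318,64),(203,38)),("lamp bottom",(318,90),(203,55)),("saw",(495,270),(450,165)),("machine base front corner",(205,195),(165,250)),("orange ring",(240,130),(130,145)),("screwbox",(265,150),(75,100))]:print(n,*tri(a,b))
print("tcp in scene",proj(A,np.array([.243,-.576,.2])),"side",proj(B,np.array([.243,-.576,.2])))
for p in[(175,165),(172,200),(165,250)]:print(plane(B,*p,.05).round(3),plane(B,*p,.0).round(3))
E
```

```text
vise nearstrip -y [ 0.418 -0.165  0.137] 0.018
vise far +y [ 0.464 -0.054  0.149] 0.002
lamp lens [0.729 0.223 0.308] 0.007
lamp bottom [0.748 0.232 0.254] 0.014
saw [ 0.659 -0.292  0.076] 0.027
machine base front corner [0.449 0.29  0.018] 0.004
orange ring [0.605 0.369 0.137] 0.009
screwbox [0.856 0.582 0.015] 0.134
tcp in scene [739.57908101 876.65720228] side [814.2959214  291.09794877]
[0.66  0.301 0.05 ] [0.721 0.318 0.   ]
[0.549 0.289 0.05 ] [0.601 0.305 0.   ]
[0.42 0.28 0.05] [0.461 0.295 0.   ]
```

View pics/wrist0.png

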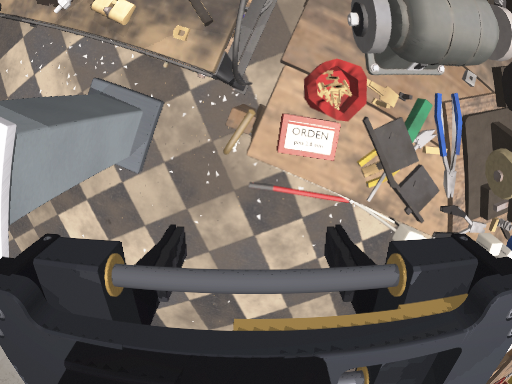

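The wrist picture shows the open gripper and the bench to the right of the robot. The vise top is at about z = 0.14 and y ≤ -0.05, and the lamp's near face at about x = 0.70. Everything is clear of a crossing at z ≈ 0.25. I'll go to a hover above the latch end with the fingers shut and tool x along the strip.

Call:
drive_tool --rows "0 0 -0.02 0; 0.015 -0.015 -0.04 -1; 0.04 -0.04 -0.045 -3; 0.065 -0.07 -0.045 -6; 0.09 -0.1 -0.045 -9; 0.12 -0.13 -0.045 -12; 0.15 -0.16 -0.045 -15; 0.18 -0.19 -0.045 -18; 0.21 -0.22 -0.045 -21; 0.24 -0.25 -0.045 -24; 0.27 -0.285 -0.045 -27; 0.3 -0.32 -0.045 -30; 0.33 -0.35 -0.045 -33; 0.36 -0.38 -0.045 -36; 0.39 -0.415 -0.045 -39; 0.42 -0.445 -0.045 -41.2; 0.44 -0.47 -0.045 -41.2; 0.45 -0.48 -0.045 -41.2; 0.455 -0.486 -0.045 -41.2; 0.455 -0.486 -0.045 -41.2" --fingers 0 --squeeze 10

```text
time: 2.15
tcp_pos: [0.4732, 0.0496, 0.2518]
tcp_rot: [-3.141, -0.0, 1.12]
force: [-0.9, -0.1, 0.3]
opening: 0.005
finger_force: 0.0
```

```bash
cat >> h.py <<'E'
from scipy.spatial.transform import Rotation as Ro
def wplane(c,s,u,v,z):
    x,y=(u-c["cx"])/c["fx"],(v-c["cy"])/c["fy"];r=np.hypot(x,y)
    d=np.array([x/r*np.sin(r),y/r*np.sin(r),np.cos(r)]);M=np.array(c["mount"])
    W=Ro.from_euler("xyz",s["tcp_rot"]).as_matrix();d=W@M[:3,:3]@d;o=W@M[:3,3]+s["tcp_pos"]
    return o+d*(z-o[2])/d[2]
E
python3 - <<'E'
from cell import manip
import cv2,pickle
s=manip.state();c=manip.snapshot("wrist");pickle.dump((s,c),open("w1.pkl","wb"));print(s["tcp_pos"],s["tcp_rot"],s["force"])
cv2.imwrite("pics/w1.png",cv2.resize(c["img"][:,:,::-1],(800,600),interpolation=cv2.INTER_CUBIC))
E
```

```text
[0.47315708 0.04955803 0.25184115] [-3.14111597e+00 -1.51503229e-05  1.12000732e+00] [-0.86419568 -0.14102815  0.34942522]
```

View pics/w1.png

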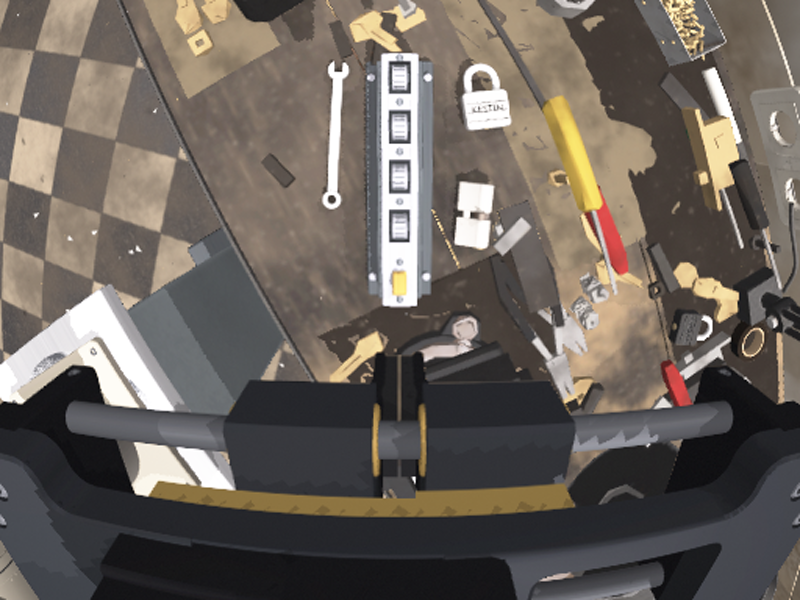

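The wrist view shows the strip straight ahead of the shut fingers. Slots lie at (400,77), (400,128), (400,178) and (400,226), screw-dots at (400,102), (400,152) and (400,202), and the plate ends at v = 53 and v = 306. The latch is at (400,284).

```bash
python3 - <<'E'
import pickle,numpy as np
from h import *
s,c=pickle.load(open("w1.pkl","rb"))
k=512/800
u=np.array([np.cos(s["tcp_rot"][2]),np.sin(s["tcp_rot"][2])]);n=np.array([-u[1],u[0]])
for nm,X,p in[("pend",.084,(400,53)),("d",.042,(400,102)),("d",0,(400.5,152)),("d",-.042,(400,202)),("lend",-.134,(399.5,306)),("s1",-.063,(399.5,226)),("platL",0,(383.5,152)),("platR",0,(416,152))]:
    P=wplane(c,s,(p[0]+.5)*k-.5,(p[1]+.5)*k-.5,.04)[:2];q=P-s["tcp_pos"][:2];print(nm,P.round(4),"tool-ahead",(q@u).round(4),"origin at",(q@u-X).round(4),"left",(q@n).round(4))
E
```

```text
pend [0.5495 0.2029] tool-ahead 0.1713 origin at 0.0873 left -0.0019
d [0.531  0.1648] tool-ahead 0.1289 origin at 0.0869 left -0.0019
d [0.5131 0.1267] tool-ahead 0.0868 origin at 0.0868 left -0.0023
d [0.4944 0.089 ] tool-ahead 0.0447 origin at 0.0867 left -0.0019
lend [0.454  0.0065] tool-ahead -0.0471 origin at 0.0869 left -0.0015
s1 [0.4851 0.0707] tool-ahead 0.0243 origin at 0.0873 left -0.0015
platL [0.5004 0.1328] tool-ahead 0.0868 origin at 0.0868 left 0.0117
platR [0.5246 0.1212] tool-ahead 0.0869 origin at 0.0869 left -0.0151
```

Both views agree within 2 mm: the tool is at strip x = -0.087 and 2 mm to one side. I'll come down to just above latch height.

Call:
drive_tool --rows "0 0.001 0.01 0; 0 0.002 0.03 0; 0 0.002 0.055 0; 0 0.002 0.08 0; 0 0.002 0.105 0; 0 0.002 0.13 0; 0 0.002 0.15 0; 0 0.002 0.163 0; 0 0.002 0.17 0; 0 0.002 0.172 0; 0 0.002 0.172 0"

```text
time: 3.3
tcp_pos: [0.4754, 0.048, 0.0804]
tcp_rot: [3.141, -0.0, 1.119]
force: [-0.4, -1.1, -0.2]
opening: 0.003
finger_force: 0.0
```

Call:
drive_tool --rows "0.0005 0 0.004 0; 0.0005 0 0.008 0; 0.0005 0 0.012 0; 0.0005 0 0.0145 0; 0.0005 0 0.0145 0; 0.0005 0 0.0145 0"

```text
time: 3.9
tcp_pos: [0.4753, 0.0487, 0.0655]
tcp_rot: [-3.142, 0.0, 1.119]
force: [0.1, 0.4, 0.5]
opening: 0.006
finger_force: 0.0
```

```bash
python3 - <<'E'
from cell import manip
import cv2
s=manip.state();print(s["tcp_pos"],s["force"],s["torque"])
c=manip.snapshot("side");cv2.imwrite("pics/s2.png",cv2.resize(c["img"][170:270,190:340,::-1],None,fx=5,fy=5,interpolation=cv2.INTER_CUBIC))
E
```

```text
[0.47525762 0.04866525 0.06553588] [0.07695452 0.42197652 0.51211832] [-0.02987926 -0.08396254  0.02076337]
```

View pics/s2.png

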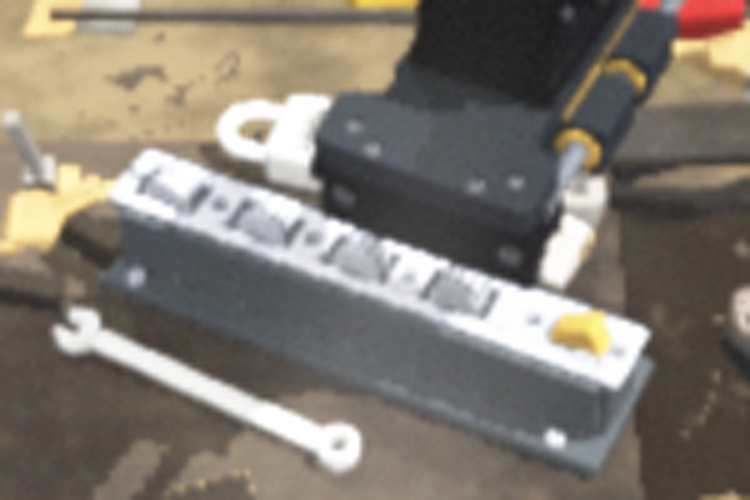

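This crop is puzzling. I expected the near half of the gripper to cover the plate around crop (410,350), but only a dark block behind the strip at (320–560, 95–280) is visible. I'll look at both full views before touching anything.

```bash
python3 - <<'E'
from cell import manip
import cv2,numpy as np,pickle
from h import *
s=manip.state();a=manip.snapshot("scene");b=manip.snapshot("side");w=manip.snapshot("wrist")
pickle.dump((s,a,b,w),open("d3.pkl","wb"))
T=s["tcp_pos"];W=Ro.from_euler("xyz",s["tcp_rot"]).as_matrix()
for c in(a,b):
    print([proj(c,T+W@np.array(p)).round().tolist() for p in[(0,0,.022),(0,0,-.048),(0,.095,-.048),(0,-.095,-.048)]])
f=lambda c,x,y,W_,H:cv2.resize(c["img"][y:y+H,x:x+W_,::-1],(400,300),interpolation=cv2.INTER_CUBIC)
top=np.hstack([f(a,160,100,240,180),f(b,150,40,240,180)]);bot=np.hstack([f(w,0,0,512,384),f(w,156,120,200,150)])
cv2.imwrite("pics/m3.png",np.vstack([top,bot]))
E
```

```text
[[270.0, 229.0], [270.0, 199.0], [318.0, 196.0], [220.0, 202.0]]
[[293.0, 231.0], [295.0, 204.0], [315.0, 173.0], [272.0, 240.0]]
```

View pics/m3.png

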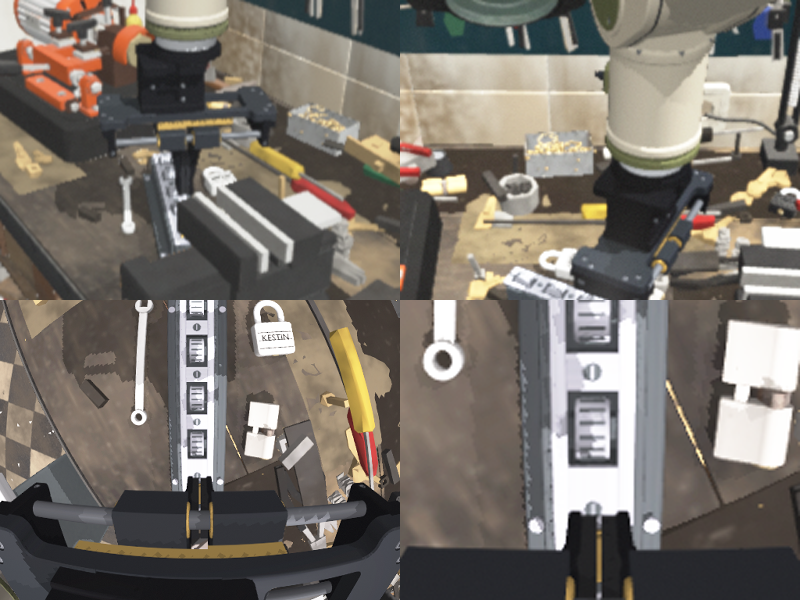

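The scene view confirms the fingers stand over the plate between the latch and roller 1, with the near end of the gripper hiding them in the side view. The wrist zoom (bottom right) shows a screw-dot at (592,508) right by the fingertip edge (y ≈ 513). I'll check numerically how far back the fingertip front really is.

```bash
python3 - <<'E'
import pickle,numpy as np
from h import *
s,a,b,w=pickle.load(open("d3.pkl","rb"))
T=s["tcp_pos"];y=s["tcp_rot"][2];u=np.array([np.cos(y),np.sin(y)]);n=np.array([-u[1],u[0]])
for nm,(X,Y),z in[("dot",(592,508),.04),("slot1 centre",(592,430),.04),("slot1 near edge",(592,466),.04),("tip front",(600,513),.0435),("tip L",(570,516),.0435),("tip R",(634,516),.0435),("plateL",(551,490),.04),("plateR",(637,490),.04)]:
    px=156+(X-400)/2-.25,120+(Y-300)/2-.25
    q=wplane(w,s,*px,z)[:2]-T[:2];print(nm,"ahead",(q@u).round(4),"left",(q@n).round(4))
E
```

```text
dot ahead -0.0065 left 0.0013
slot1 centre ahead 0.024 left 0.0012
slot1 near edge ahead 0.0103 left 0.0012
tip front ahead -0.0069 left -0.0017
tip L ahead -0.0082 left 0.0094
tip R ahead -0.0082 left -0.0143
plateL ahead 0.0008 left 0.0165
plateR ahead 0.0008 left -0.0154
```

```bash
python3 - <<'E'
import pickle,numpy as np,cv2
from h import *
s,a,b,w=pickle.load(open("d3.pkl","rb"))
T=s["tcp_pos"];W=Ro.from_euler("xyz",s["tcp_rot"]).as_matrix()
out=[]
for c,x0,y0 in((a,240,185),(b,263,190)):
    im=cv2.resize(c["img"][y0:y0+60,x0:x0+50,::-1],(400,480),interpolation=cv2.INTER_CUBIC)
    for z,col in((.022,(0,0,255)),(.003,(0,255,0)),(-.02,(255,0,255))):
        for x in(-.0095,.0095):
            for y in(-.009,.009):
                p=proj(c,T+W@np.array([x,y,z]));cv2.circle(im,tuple(int(v) for v in(p+.5-[x0,y0])*8),3,col,-1)
    out.append(im)
cv2.imwrite("pics/m4.png",np.hstack(out))
E
```

```text
(no output)
```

View pics/m4.png

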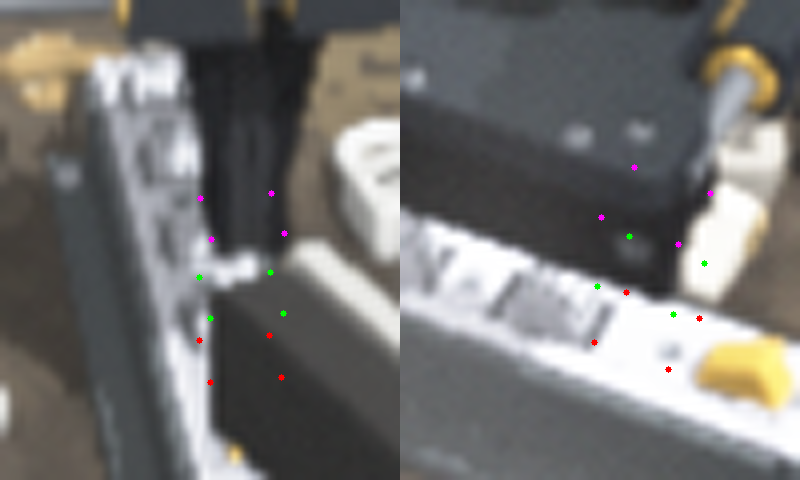

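All three views suggest the visible fingertips end about 35 mm higher than the stated 22 mm ahead of the TCP. A forward move at this height is the correct stroke if the stated figure holds, and touches nothing if it doesn't. I'll go as far as roller 1's middle and read the force.

Call:
drive_tool --rows "0.003 0 0 0; 0.007 0 0 0; 0.011 0 0 0; 0.015 0 0 0; 0.019 0 0 0; 0.023 0 0 0; 0.024 0 0 0"

```text
time: 4.8
tcp_pos: [0.4859, 0.0708, 0.0655]
tcp_rot: [-3.142, -0.0, 1.119]
force: [-0.2, -1.0, 0.5]
opening: 0.006
finger_force: 0.0
```

```bash
python3 - <<'E'
from cell import manip
import cv2,numpy as np
s=manip.state();print(s["tcp_pos"],s["force"],s["torque"])
a=manip.snapshot("scene");w=manip.snapshot("wrist");s=manip.state();print(s["force"])
f=lambda c,x,y,W_,H:cv2.resize(c["img"][y:y+H,x:x+W_,::-1],(400,500),interpolation=cv2.INTER_CUBIC)
cv2.imwrite("pics/m5.png",np.hstack([f(a,235,175,60,75),f(w,210,140,92,115)]))
E
```

```text
[0.48591079 0.070834   0.06554793] [-0.18097886 -1.01875531  0.46297262] [-0.03657005 -0.0579077  -0.00759174]
[ 0.14844866 -0.03966751 -0.63493296]
```

View pics/m5.png

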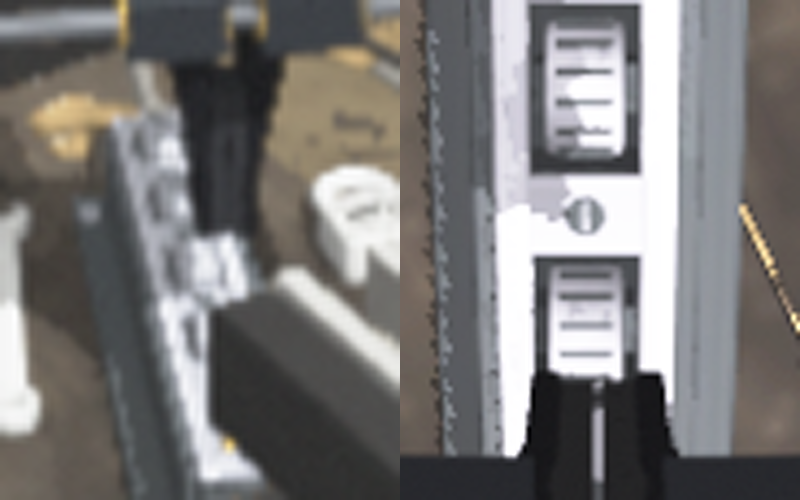

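There's no contact at roller 1's middle (force ≈ 0), so the shut tips end about 36 mm higher than stated, at tool z ≈ -0.0145. The wrist and scene views agree on that figure. I'll go back, clear of everything, and come down between the latch and roller 1.

Call:
drive_tool --rows "-0.005 0 0 0; -0.011 0 0 0; -0.017 0 0 0; -0.022 0 0 0; -0.024 0 0 0; -0.024 0 0.003 0; -0.024 0 0.009 0; -0.024 0 0.015 0; -0.024 0 0.021 0; -0.024 0 0.026 0; -0.024 0 0.03 0; -0.024 0 0.033 0; -0.024 0 0.034 0; -0.024 0 0.034 0"

```text
time: 6.3
tcp_pos: [0.4753, 0.0487, 0.0315]
tcp_rot: [-3.142, 0.0, 1.119]
force: [0.1, 0.1, -0.8]
opening: 0.004
finger_force: 0.0
```

```bash
python3 - <<'E'
from cell import manip
import cv2,pickle,numpy as np
from h import *
F=[]
s=manip.state();w=manip.snapshot("wrist");a=manip.snapshot("scene");b=manip.snapshot("side");pickle.dump((s,a,b,w),open("d6.pkl","wb"))
for i in range(3): F.append(manip.state()["force"].round(2).tolist())
print(s["tcp_pos"],s["force"],F)
f=lambda c,x,y,W_,H:cv2.resize(c["img"][y:y+H,x:x+W_,::-1],(266,500),interpolation=cv2.INTER_CUBIC)
cv2.imwrite("pics/m6.png",np.hstack([f(a,240,185,48,90),f(w,215,140,80,150),f(b,268,180,48,90)]))
E
```

```text
[0.47525559 0.04866076 0.03147414] [ 0.10923811  0.11826166 -0.76872716] [[-0.48, -0.42, 1.12], [-0.48, -0.42, 1.12], [-0.48, -0.42, 1.12]]
```

Still free. I'll feel for the plate in half-millimetre rows.

Call:
drive_tool --rows "0 0 0.0005 0; 0 0 0.001 0; 0 0 0.0015 0; 0 0 0.002 0; 0 0 0.0025 0; 0 0 0.003 0; 0 0 0.003 0"

```text
time: 7.15
tcp_pos: [0.4752, 0.0486, 0.0284]
tcp_rot: [-3.142, 0.0, 1.119]
force: [0.6, -0.4, 0.0]
opening: 0.006
finger_force: 0.0
```

Call:
drive_tool --rows "0 0 0.0005 0; 0 0 0.001 0; 0 0 0.001 0"

```text
time: 7.45
tcp_pos: [0.4752, 0.0486, 0.0275]
tcp_rot: [-3.142, 0.0, 1.119]
force: [-0.1, -0.5, -0.7]
opening: 0.006
finger_force: 0.0
```

Call:
drive_tool --rows "0 0 0.0005 0; 0 0 0.001 0; 0 0 0.001 0"

```text
time: 7.75
tcp_pos: [0.4752, 0.0486, 0.0265]
tcp_rot: [3.142, 0.0, 1.119]
force: [-0.3, 0.2, -0.7]
opening: 0.004
finger_force: 0.0
```

Call:
drive_tool --rows "0 0 0.0005 0; 0 0 0.0005 0"

```text
time: 7.95
tcp_pos: [0.4752, 0.0487, 0.026]
tcp_rot: [3.142, 0.0, 1.119]
force: [0.6, 0.6, 0.0]
opening: 0.007
finger_force: 0.0
```

Call:
drive_tool --rows "0 0 0.0005 0; 0 0 0.0005 0"

```text
time: 8.15
tcp_pos: [0.4752, 0.0486, 0.0255]
tcp_rot: [3.142, 0.0, 1.119]
force: [-0.3, 0.4, 0.6]
opening: 0.005
finger_force: 0.0
```

Call:
drive_tool --rows "0 0 0.0005 0; 0 0 0.0005 0"

```text
time: 8.35
tcp_pos: [0.4753, 0.0486, 0.025]
tcp_rot: [3.141, 0.0, 1.119]
force: [-0.7, 0.3, 0.8]
opening: 0.008
finger_force: 0.0
```

Call:
drive_tool --rows "0 0 0.0005 0; 0 0 0.0005 0"

```text
time: 8.55
tcp_pos: [0.4753, 0.0486, 0.025]
tcp_rot: [3.141, 0.0, 1.119]
force: [-2.8, -0.5, 7.4]
opening: 0.008
finger_force: 3.8
```

Call:
drive_tool --rows "0 0 0.0005 0; 0 0 0.0005 0"

```text
time: 8.75
tcp_pos: [0.4753, 0.0486, 0.0249]
tcp_rot: [3.141, 0.001, 1.119]
force: [-5.8, -0.8, 15.3]
opening: 0.005
finger_force: 7.5
```

Call:
drive_tool --rows "0 0 0.0005 0; 0 0 0.0005 0"

```text
time: 8.95
tcp_pos: [0.4754, 0.0486, 0.0249]
tcp_rot: [3.141, 0.001, 1.119]
force: [-8.6, -1.9, 22.3]
opening: 0.004
finger_force: 11.3
```

Plate contact came at TCP z = 0.025, so the tips sit 15 mm behind the TCP, as the pictures suggested. I'll raise to 4 mm above the plate.

Call:
drive_tool --rows "0 0 -0.001 0; 0 0 -0.002 0; 0 0 -0.0035 0; 0 0 -0.0055 0; 0 0 -0.0055 0; 0 0 -0.0055 0"

```text
time: 9.55
tcp_pos: [0.4753, 0.0486, 0.029]
tcp_rot: [3.141, 0.0, 1.119]
force: [0.4, -0.1, 0.8]
opening: 0.009
finger_force: 0.0
```

Call:
drive_tool --rows "0.003 0 0 0; 0.007 0 0 0; 0.011 0 0 0; 0.015 0 0 0; 0.019 0 0 0; 0.023 0 0 0"

```text
time: 10.15
tcp_pos: [0.4857, 0.07, 0.0292]
tcp_rot: [3.141, -0.0, 1.119]
force: [-0.2, -0.1, 1.7]
opening: 0.001
finger_force: 1.6
```

The spring force is about 3.2–3.5 N over the two pads, so roller 1 is pressed in. On past rollers 1 and 2 to the gap between 2 and 3.

Call:
drive_tool --rows "0.004 0 0 0; 0.008 0 0 0; 0.012 0 0 0; 0.016 0 0 0; 0.02 0 0 0; 0.024 0 0 0; 0.028 0 0 0; 0.032 0 0 0; 0.036 0 0 0; 0.04 0 0 0; 0.044 0 0 0; 0.048 0 0 0; 0.052 0 0 0; 0.056 0 0 0; 0.06 0 0 0; 0.063 0 0 0; 0.063 0 0 0"

```text
time: 11.85
tcp_pos: [0.5128, 0.1262, 0.0288]
tcp_rot: [-3.141, 0.0, 1.119]
force: [0.4, 0.3, -1.0]
opening: 0.006
finger_force: 0.0
```

```bash
python3 - <<'E'
from cell import manip
import cv2,pickle,numpy as np
s=manip.state();a=manip.snapshot("scene");b=manip.snapshot("side");w=manip.snapshot("wrist");pickle.dump((s,a,b,w),open("d7.pkl","wb"));print(s["tcp_pos"],s["force"])
f=lambda c,x,y,W_,H,o:cv2.resize(c["img"][y:y+H,x:x+W_,::-1],(o,480),interpolation=cv2.INTER_CUBIC)
cv2.imwrite("pics/m7.png",np.hstack([f(b,205,190,125,75,500),f(w,205,40,100,200,240)]))
E
```

```text
[0.51282263 0.1262071  0.02882376] [ 0.43248748  0.31329638 -1.03344531]
```

View pics/m7.png

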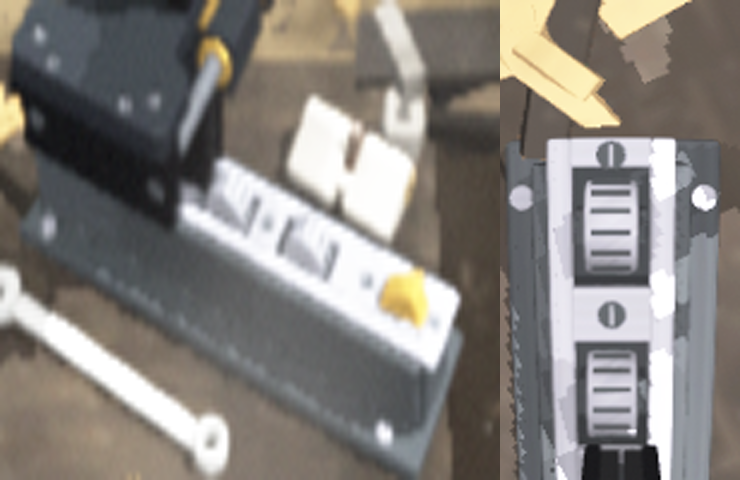

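The tips stand in the gap between rollers 2 and 3. Rollers 1 and 2 (at about (310,245) and (235,200)) are out again, and the strip, spanner and cylinder are unmoved. Now rollers 3 and 4.

Call:
drive_tool --rows "0.003 0 0 0; 0.007 0 0 0; 0.011 0 0 0; 0.015 0 0 0; 0.019 0 0 0; 0.022 0 0 0"

```text
time: 12.6
tcp_pos: [0.5229, 0.1464, 0.0293]
tcp_rot: [3.141, -0.001, 1.119]
force: [0.2, -2.0, 3.7]
opening: 0.008
finger_force: 1.6
```

Call:
drive_tool --rows "0.004 0 0 0; 0.008 0 0 0; 0.012 0 0 0; 0.016 0 0 0; 0.02 0 0 0; 0.024 0 0 0; 0.028 0 0 0; 0.032 0 0 0; 0.036 0 0 0; 0.04 0 0 0; 0.042 0 0 0"

```text
time: 13.7
tcp_pos: [0.5409, 0.1844, 0.0292]
tcp_rot: [-3.142, -0.001, 1.119]
force: [-2.3, 0.9, 2.9]
opening: 0.009
finger_force: 1.6
```

Call:
drive_tool --rows "0.004 0 0 0; 0.008 0 0 0; 0.012 0 0 0; 0.016 0 0 0; 0.02 0 0 0; 0.024 0 0 0; 0.028 0 0 0; 0.032 0 0 0; 0.032 0 0 0; 0.032 0 -0.01 0; 0.032 0 -0.03 0; 0.032 0 -0.055 0; 0.032 0 -0.08 0; 0.032 0 -0.105 0; 0.032 0 -0.12 0; 0.032 0 -0.125 0; 0.032 0 -0.125 0"

```text
time: 15.4
tcp_pos: [0.5549, 0.2122, 0.1542]
tcp_rot: [3.141, -0.0, 1.119]
force: [-0.3, 0.8, -0.2]
opening: 0.004
finger_force: 0.0
```

```bash
python3 - <<'E'
from cell import manip
import pickle,numpy as np,cv2
from h import *
_,d=pickle.load(open("d0.pkl","rb"));A=d["side"]["img"];b=manip.snapshot("side");D=np.abs(A.astype(int)-b["img"]).mean(2)
o=np.array([.5113,.1270]);u=np.array([np.cos(1.12),np.sin(1.12)]);n=np.array([-u[1],u[0]])
for nm,x,y,z in[("s1",-.063,0,.047),("s2",-.021,0,.047),("s3",.021,0,.047),("s4",.063,0,.047),("latch",-.113,0,.05),("lend",-.134,0,.04),("dot",-.042,0,.04),("dot",-.0935,0,.04),("footcorner",-.13,.03,0),("cyl",-.05,-.065,.02),("pad",.04,-.075,.015),("spanner-",-.01,.055,.005),("spanner+",.09,.055,.005)]:
    p=proj(b,np.array([*(o+x*u+y*n),z])).round().astype(int);print(nm,p,D[p[1]-4:p[1]+5,p[0]-4:p[0]+5].mean().round(1))
print(manip.state()["time"])
E
```

```text
s1 [282 226] 7.7
s2 [262 219] 6.6
s3 [243 212] 6.7
s4 [224 205] 6.2
latch [306 234] 6.1
lend [317 241] 4.8
dot [272 225] 4.0
dot [297 234] 2.6
footcorner [307 266] 5.5
cyl [289 212] 3.7
pad [252 197] 2.2
spanner- [244 251] 4.8
spanner+ [200 233] 5.8
15.45
```

```bash
python3 -c "
from cell import manip
print(manip.job_done())"
```

```text
the job is handed in; nothing more can be done
None
```

I stroked all four rollers once from the latch end to the plain end, tips 4 mm above the plate, and handed the job in at about 15.5 s. The pads read about 3.2 N on rollers 1, 3 and 4 (roller 2 was passed without a reading), and rollers 1 and 2 were seen out again. The roll itself was never measured, and before/after side views showed no shift of the strip or the things around it. Finding the plate height meant pressing the plate once with about 22 N before the stroke, because the fingertips end about 37 mm short of the stated position.

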